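Stack a segmented column in the glue-up sleeve

ROBOT

A 6-joint arm with a two-finger parallel gripper is mounted at the origin on a cart in front of the work surface, level with it; the furniture and walls round the work are solid. World frame = base frame: x ahead of the robot, y to its left, z up, the work surface at z = 0. Lengths are in m, angles in rad, forces in N, time in s.
With the tool pointing down it reaches from about 0.35 to 0.775 m from the base axis. Payload 5.5 kg.
Tool frame: the origin (TCP) lies at the very end of the fingers, on their centre line; the grasp point (between the pads) lies env.hold_point_z behind it (env.hold_point_z is the distance from the TCP to the grasp point, in m); z points along the fingers, y is the line along which they close (so a half turn about z gives the same grasp; the last joint's range is limited). The gripper opens to 85 mm and grips with 20 to 120 N. Pads are 22 mm wide; open, the fingers measure 114 mm over their backs; the gripper's body (76 mm by 85 mm) begins 54 mm behind the grasp point. The pads swing forward as they close: fully open they stand 13 mm farther back than shut.
Start: joints at [1.057, 0.313, 0.046, 1.304, 0, 1.431], TCP at [0.21, 0.535, 0.203] pointing down, gripper open.
Joint ranges: [-2.76, 2.76], [-0.86, 1.69], [-1.03, 1.26], [-2.2, 2.34], [-1.47, 1.5], [-3.14, 3.14]. Speed limits (rad/s): [2.57, 2.57, 3.14, 3.14, 3.14, 3.14].

INTERFACE

Orientations are given as a unit quaternion [w, x, y, z].
In Python, from workcell import env gives the robot as it stands.
- The arm moves only by the tool carry_out, never from a script. Its argument "steps" is a list of rows, each a list of 3 entries, a list of its own where there are three numbers: the turn, a rotation vector about the tool's x, y, z in degrees, then the shift along the tool's x, y, z in cm, then the closure in counts, from 0 (fully open) to 255 (shut). A call has exactly 8 rows; each row is the pose to reach, as a shift and turn from the pose commanded when the call began, along the tool's axes at that moment; what a row does not reach only later rows make up. A row lasts 1/8 s, in which the tool goes at most 62.5 mm and 10.7 degrees, less where a joint would pass 70% of its speed; a pose out of reach is approached as far as the arm can. A call with a gripper value outside its range is refused whole. The fingers move at their own pace and stop on an object; "force" is the grip in N (left out, the last holds). Time passes only in rows, so rows that repeat a pose let the fingers close, or fill a call up. It gives the time, the measured TCP pose, the force, the opening and the grip force at its end, in the units of the state.
- env.get_state(): the state, without advancing time (a new reading comes with each control period).
- env.read_camera(name): name is "scene" or "top"; returns (picture, depth): 480x640x3 uint8, red, green, blue; 480x640 float32, m along the optical axis (not along the pixel's ray), 0 where there is no reading.
- env.get_calibration(name): a dict with "fx", "fy", "cx", "cy" (pixels), "D" ([k1, k2, p1, p2, k3] as OpenCV has them; the pictures are not rectified), "origin" and "orientation" of the camera in the world. Camera axes: x right, y up, looking along -z (the intrinsics and any distortion apply to the point x, -y, -z); pixel columns grow to the right and rows downward; lengths in m; the calibration is good to about 2 mm. A picture is of the moment at which its call begins. get_calibration takes no time and is no camera call.
- env.hand_in(): hands the job in; it is judged then, once.
The state is a dict: "clock": time; "joint_pos": joint angles; "qvel": joint speeds; "tau": joint torques, N m; "tcp_pos": TCP position; "orientation": TCP orientation; "wrist_force": force on the tool from outside, world axes, zero at the start; "ft_torque": the same for the moment, N m; "finger_gap": finger opening in m; "grip_force": force on a finger pad.
Only numpy, scipy, OpenCV 4.12 (cv2) and the standard library are available. Lean on these libraries where they do the work, as an engineer would, in place of code of your own. Each camera call takes 0.05 s, during which the arm holds its last target. There are 200 camera calls.

TASK

Dry-stack the column blank in the leaning glue-up sleeve, one piece at a time: first the dark walnut foot flat on the sleeve's floor, then the pale maple ring, then the red-brown cherry ring, and last the pressing plug with its knob outward, so that every piece lies square on the one below and the plug rests on the cherry ring. Leave the sleeve at its set tilt and do not shift the tools and offcuts lying about.

Things in the scene. Friction and masses are not known exactly. Their poses are not given: they have to be found in the camera images.
- walnut_foot: very dark brown solid wooden disc, the bottom of the column: 60 mm across, 24 mm thick, no hole, fine seams across it; lies flat at the start. Origin: centre of its underside; z is its axis, up.
- maple_ring: pale cream wooden ring, 60 mm outside, 30 mm bore, 22 mm thick, the middle of the column; lies flat at the start. Origin: centre of its underside; z is its axis, up.
- cherry_ring: red-brown wooden ring, 60 mm outside, 30 mm bore, 22 mm thick, the top of the column; lies flat at the start. Origin: centre of its underside; z is its axis, up.
- press_plug: pressing plug: white plastic disc 60 mm across and 24 mm thick, on it a neck 25 mm across and a black round knob 33 mm across from 34 to 62 mm above the underside (straight sides from 37 to 57 mm); stands knob up at the start. Origin: centre of the disc's underside; z is its axis, up to the knob.
- press_plug_top (a point): top of the plug's knob, 62 mm above its underside on its axis.
- sleeve_mouth (a point): centre of the mouth of the grey pipe sleeve, in the plane of its black flared lip (80 mm across), about 0.11 m above the table. z points out of the mouth along the axis, which leans 25 to 40 degrees from vertical towards the robot's side; y is level. The bore is 63.5 mm wide, flared to about 70 mm over the last 6 mm; the pipe is 72 mm across outside, with sight slots front and back.
- sleeve_floor (a point): centre of the sleeve's inner floor, 84 mm down the axis from the mouth, same axes as sleeve_mouth. Bore and floor are waxed and slippery (friction about 0.15): a piece let go in the mouth slides home. With the foot and both rings in, 16 mm of bore remain for the plug, whose disc then stands 8 mm proud.
- sleeve (a joint): tilt of the sleeve from upright, rad, positive when its mouth leans towards the front of its stand; clamped stiff by a black star knob (5 N m holds it), it needs no change.
- press_stand: plywood stand of the sleeve, fixed to the table: base 130 x 104 x 14 mm, two upright cheeks 52 mm either side of the middle reaching 98 mm high, pivot 68 mm above the table over the origin, star knob out to 69 mm on its -y side. Origin: centre of the base's underside; its front is -x, towards which the sleeve leans; the mouth is 50 mm from the pivot.
- offcut_flat: flat timber offcut, 60 x 90 x 30 mm (x, y, z). Origin: centre of its underside; z up.
- tape_measure: yellow tape measure lying on its side, 62 x 82 x 36 mm, from -31 to 31 mm in x and -27 to 41 mm (with its hook 55 mm) in y of its frame. Origin on its underside; z up.
- wedge: wooden wedge, 36 x 119 x 28 mm (x, y, z). Origin: centre of its underside; z up.
- offcut_block: timber block, 50 x 70 x 50 mm (x, y, z). Origin: centre of its underside; z up.
- spray_can: tall spray can, 59 mm across, 198 mm high. Origin: centre of its underside; z up.
- screw_jar: jar with black lid, 61 mm across, 86 mm high. Origin: centre of its underside; z up.
- star_knob: loose black star knob, 48 mm across, standing on its head with its stud up, 62 mm high. Origin: centre of its underside; z up.
- grease_tin: round blue tin, 69 mm across, 47 mm high. Origin: centre of its underside; z up.

How it is judged:
By the outcome, as a careful person would: the job done as asked, in the order asked, and still so for the second after the job is handed in, with the robot touching nothing.
It also fails if it takes over 72 s, if anything falls off the work surface, if the arm or the gripper's body presses on something with over 40 N, if the wrist force passes 120 N, or if a joint passes its speed limit or range.

## Working session

There is one attempt and no reset: what is moved stays moved. The work goes in short steps, Python scripts to look and compute and a tool call to move; the robot and the scene stay as the last step left them, time stands still between calls to the robot, and variables do not carry over. Pictures are saved under pics/ and viewed, at most 13 in all, crops included, and the job is handed in when it is done.

Besides the shell and the picture viewer there is one more tool, called by a JSON object that holds its "method" and its "body", one argument or row to a line. carry_out: Moves the arm, as the interface text tells. Its arguments: {"type":"object","properties":{"steps":{"type":"array","items":{"type":"array"}},"force":{"type":"number"}},"required":["steps"]}

```bash
mkdir -p pics; ls; python3 - <<'E'
from workcell import env
import cv2,numpy as np
print(env.hold_point_z); print(env.get_state())
for n in("scene","top"):
    print(n,env.get_calibration(n))
    p,d=env.read_camera(n); cv2.imwrite(f"pics/{n}0.png",p[:,:,::-1]); np.save(f"{n}0.npy",d)
E
```

```text
pics
0.0187
{'clock': 0.0, 'joint_pos': array([ 1.05739603e+00,  3.14029225e-01,  4.49875469e-02,  1.30357485e+00,
       -5.47452866e-05,  1.43119367e+00]), 'qvel': array([ 0.00139322,  0.00064268, -0.00052428,  0.00146904, -0.00092277,
        0.00092156]), 'tau': array([ 7.21230081e-04, -4.80623496e+01,  2.98536962e+01,  1.95081899e-02,
       -2.22862404e-04,  2.69740966e-06]), 'tcp_pos': array([0.20971794, 0.53480055, 0.201996  ]), 'orientation': array([-2.65970957e-04,  1.85812519e-01,  9.82584795e-01, -8.70798700e-04]), 'wrist_force': array([-0.37814777, -1.37967793,  0.44126087]), 'ft_torque': array([-0.01016304, -0.05117562, -0.00850118]), 'grip_force': 0.0, 'finger_gap': 0.08550255050558556}
scene {'fx': 460.92719976364066, 'fy': 460.92719976364066, 'cx': 312.87848702345104, 'cy': 242.58239170548188, 'D': array([-0.11344454,  0.        ,  0.        ,  0.        ,  0.        ]), 'origin': array([ 0.14231913, -0.42665528,  0.84340465]), 'orientation': array([ 0.88669875,  0.31723403, -0.11115355, -0.3174473 ])}
top {'fx': 537.6523368258404, 'fy': 537.6523368258404, 'cx': 317.1663424758227, 'cy': 246.18305573346004, 'D': array([-0.0874412,  0.       ,  0.       ,  0.       ,  0.       ]), 'origin': array([0.36500477, 0.03490224, 1.23203613]), 'orientation': array([-0.70054397, -0.05255389,  0.03880309,  0.71061281])}
```

View pics/scene0.png

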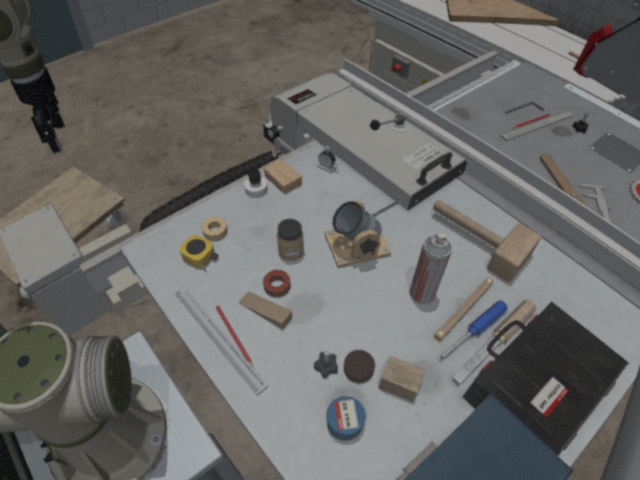

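View pics/top0.png

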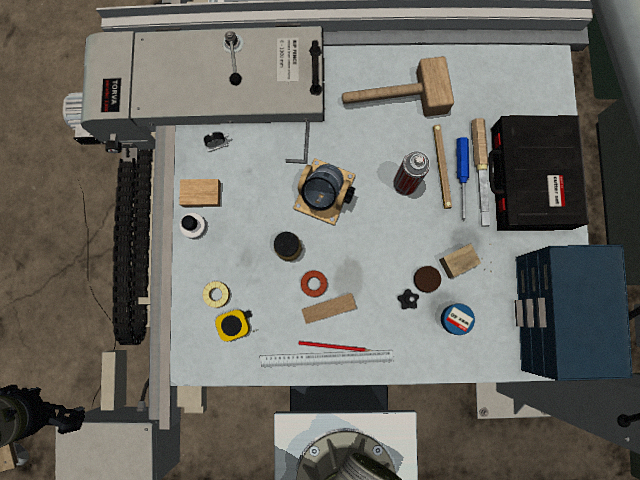

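Top view: foot (427,279), maple (216,293), cherry (314,284), plug (193,226), sleeve mouth about (321,190). The stand's front faces the robot and the star knob is at (349,193).

```bash
cat > h.py <<'E'
import numpy as np,cv2
from scipy.spatial.transform import Rotation as R
from workcell import env
def rot(q): return R.from_quat(np.roll(q,-1))
def cloud(n,d):
    c=env.get_calibration(n); K=np.array([[c['fx'],0,c['cx']],[0,c['fy'],c['cy']],[0,0,1.]])
    u,v=np.meshgrid(np.arange(640.),np.arange(480.))
    p=cv2.undistortPoints(np.stack([u,v],-1).reshape(-1,1,2),K,c['D']).reshape(480,640,2)
    P=np.stack([p[...,0]*d,-p[...,1]*d,-d],-1)
    W=rot(c['orientation']).apply(P.reshape(-1,3)).reshape(480,640,3)+c['origin']
    W[d==0]=np.nan
    return W
def project(n,X):
    c=env.get_calibration(n); K=np.array([[c['fx'],0,c['cx']],[0,c['fy'],c['cy']],[0,0,1.]])
    p=rot(c['orientation']).inv().apply(np.atleast_2d(X)-c['origin'])*[1,-1,-1]
    return cv2.projectPoints(p,np.zeros(3),np.zeros(3),K,c['D'])[0].reshape(-1,2)
E
python3 - <<'E'
from h import *
d=np.load("top0.npy"); W=cloud("top",d)
print("table z",[np.nanmedian(W[v-5:v+5,u-5:u+5,2]).round(4) for u,v in((380,300),(250,160),(350,260),(250,250))])
for n,u,v,h in(("foot",427,279,.024),("maple",216,293,.022),("cherry",314,284,.022),("plug",193,226,.062),("plugdisc",193,226,.024)):
    A=W[v-25:v+25,u-25:u+25].reshape(-1,3)
    c0=W[v,u]
    m=(abs(A[:,2]-h)<.007)
    A=A[m]; A=A[np.hypot(*(A[:,:2]-np.median(A[:,:2],0)).T)<.045]
    (c,r)=cv2.minEnclosingCircle(A[:,:2].astype(np.float32))
    print(n,len(A),np.median(A,0).round(4),A.mean(0).round(4),np.round(c,4),round(r,4))
# all tall-ish objects in workspace
for n,u,v in(("tape",232,325),("wedge",329,307),("block",461,261),("flat",200,192),("can",411,173),("jar",288,246),("star",408,299),("tin",458,319)):
    A=W[v-18:v+18,u-18:u+18].reshape(-1,3);A=A[A[:,2]>.012];print(n,A.mean(0).round(3),np.nanmax(A[:,2]).round(3))
p=cv2.imread("pics/top0.png")[140:240,270:370]
s=cv2.imread("pics/scene0.png")[190:280,315:415]
cv2.imwrite("pics/cr0.png",np.hstack([cv2.resize(p[:90],(400*1,360),interpolation=2),cv2.resize(s,(400,360),interpolation=2)]))
A=W[150:225,285:365].reshape(-1,3);A=A[(A[:,2]>.07)&(A[:,2]<.16)]; np.save("sl.npy",A)
print(len(A),A.min(0),A.max(0))
E
```

```text
table z [np.float64(0.001), np.float64(0.0006), np.float64(0.0007), np.float64(0.0005)]
foot 590 [ 0.4429 -0.1866  0.0243] [ 0.4423 -0.1863  0.0243] [ 0.437  -0.1815] 0.041
maple 413 [0.4169 0.2888 0.0227] [0.4169 0.2889 0.0227] [0.4168 0.2902] 0.0311
cherry 438 [0.4348 0.0637 0.0225] [0.435  0.0645 0.0221] [0.427  0.0574] 0.0438
plug 169 [0.5759 0.3457 0.0613] [0.5763 0.3454 0.0612] [0.5771 0.3464] 0.017
plugdisc 348 [0.5702 0.3367 0.0247] [0.575  0.3405 0.0246] [0.5868 0.3416] 0.0411
tape [0.349 0.248 0.034] 0.044
wedge [0.392 0.028 0.019] 0.029
block [ 0.481 -0.259  0.049] 0.057
flat [0.652 0.327 0.03 ] 0.039
can [ 0.659 -0.142  0.139] 0.203
jar [0.516 0.12  0.079] 0.093
star [ 0.408 -0.152  0.025] 0.065
tin [ 0.354 -0.249  0.046] 0.054
1300 [ 0.59198151 -0.02842868  0.07009297] [0.69709948 0.09721964 0.13597096]
```

View pics/cr0.png

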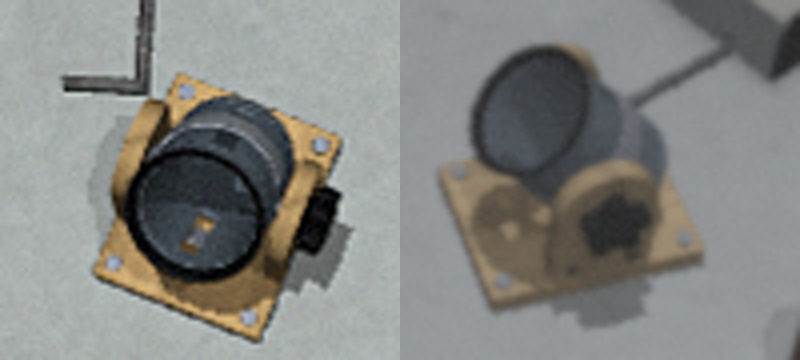

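The crop (4x) shows the base corners and the lip ellipse clearly: top view lip box is x 128–266, y 148–283; scene view lip box is x 472–590, y 43–177. I'll fit the stand pose and tilt from these.

```bash
cat > fit.py <<'E'
from h import *
from scipy.optimize import least_squares
T=lambda a:np.array(a)/4+[270,140]
S=lambda a:(np.array(a)-[400,0])/4+[315,190]
ct=T([[95,272],[262,342],[342,142],[177,72]]); cs=S([[440,165],[495,303],[703,252]])
lt=np.r_[T([128,148]),T([266,283])]; ls=np.r_[S([472,43]),S([590,177])]
loc=np.array([[-.065,.052,.014],[-.065,-.052,.014],[.065,-.052,.014],[.065,.052,.014]])
a=np.linspace(0,2*np.pi,200)
def mouth(p):
    x,y,w,t=p[:4]; B=R.from_euler('z',w); 
    z=B.apply([-np.sin(t),0,np.cos(t)]); yy=B.apply([0,1,0]); xx=np.cross(yy,z)
    return B,np.array([x,y,.068])+.05*z,xx,yy,z
def bb(n,p):
    B,m,xx,yy,z=mouth(p); q=project(n,m+.04*(np.outer(np.cos(a),xx)+np.outer(np.sin(a),yy)))
    return np.r_[q.min(0),q.max(0)]
def res(p):
    B,m,*_=mouth(p); c=B.apply(loc)+[p[0],p[1],0]
    s=np.array([p[4],p[5]]); s2=np.array([p[6],p[7]])
    return np.r_[(project("top",c)-ct-s).ravel(),(project("scene",c[:3])-cs-s2).ravel(),bb("top",p)-lt-np.tile(s,2),bb("scene",p)-ls-np.tile(s2,2),s*.5,s2*.5]
if __name__=="__main__":
    f=least_squares(res,[.63,.045,-.4,.55,0,0,0,0]); np.set_printoptions(precision=4,suppress=True)
    print(f.x,np.degrees(f.x[2:4])); print(f.fun.round(1)); print(mouth(f.x)[1:])
    p,d=env.read_camera("top"); W=cloud("top",d); B,m,xx,yy,z=mouth(f.x)
    A=W[150:225,285:365].reshape(-1,3); L=(A-m)@np.c_[xx,yy,z]
    r=np.hypot(L[:,0],L[:,1]); k=(r>.034)&(r<.041)&(abs(L[:,2])<.012)
    print("lip",k.sum(),np.median(L[k],0)); G=np.c_[L[k][:,:2],np.ones(k.sum())]; print(np.linalg.lstsq(G,L[k][:,2],rcond=None)[0])
    # discs by height mask and compact component
    H=np.nan_to_num(W[...,2])
    img=cv2.cvtColor(p,cv2.COLOR_RGB2HSV)
    for n,u,v,h in(("foot",427,279,.024),("maple",216,293,.022),("cherry",314,284,.022)):
        M=np.zeros((480,640),np.uint8); M[v-16:v+17,u-16:u+17]=(abs(H-h)<.006)[v-16:v+17,u-16:u+17]
        k,lab,st,ce=cv2.connectedComponentsWithStats(M); i=1+np.argmax(st[1:,4]); c=max(cv2.findContours((lab==i).astype(np.uint8),0,1)[0],key=len)
        X=W[lab==i]; (e,r)=cv2.minEnclosingCircle(X[:,:2].astype(np.float32))
        print(n,st[i],ce[i],np.round(e,4),r,X.mean(0))
    c=np.vstack([np.hstack([cv2.resize(p[v-25:v+25,u-33:u+33],(396,300),interpolation=2) for u,v in q]) for q in(((427,279),(216,293)),((314,284),(193,226)))])
    cv2.imwrite("pics/cr1.png",c[:,:,::-1])
    print("rail",[(u,W[226,u].round(3)) for u in range(140,185,5)])
E
python3 fit.py
```

```text
[ 0.6523  0.0376 -0.4082  0.6689  0.2617 -0.4064 -0.2552 -0.6534] [-23.3878  38.3236]
[-0.5  0.4 -0.6 -0.1  0.7 -1.   0.7  0.  -0.4  0.2 -0.7 -0.4  1.3 -0.4
 -0.9 -0.2  0.8  0.7 -0.9  0.   0.6  0.4  0.1 -0.2 -0.1 -0.3]
(array([0.6238, 0.0499, 0.1072]), array([ 0.7201, -0.3114,  0.6201]), array([0.397 , 0.9178, 0.    ]), array([-0.5692,  0.2462,  0.7845]))
lip 270 [-0.0069  0.0116 -0.0008]
[-0.0036 -0.0184 -0.0014]
foot [414 266  27  26 539] [426.9777 278.718 ] [ 0.4457 -0.1889] 0.030842097476124763 [ 0.4446 -0.1884  0.0246]
maple [202 282  27  25 407] [215.3366 293.9902] [0.4175 0.2893] 0.03050367161631584 [0.4171 0.2891 0.0226]
cherry [301 271  26  26 404] [313.4926 283.4728] [0.4381 0.0664] 0.02963942661881447 [0.438  0.0668 0.0225]
rail [(140, array([ 0.625,  0.567, -0.256])), (145, array([ 0.626,  0.556, -0.267])), (150, array([ 0.628,  0.546, -0.28 ])), (155, array([ 0.59 ,  0.46 , -0.063])), (160, array([ 0.59 ,  0.448, -0.064])), (165, array([ 0.582,  0.42 , -0.016])), (170, array([ 0.582,  0.409, -0.018])), (175, array([0.577, 0.39 , 0.006])), (180, array([0.574, 0.373, 0.025]))]
```

View pics/cr1.png

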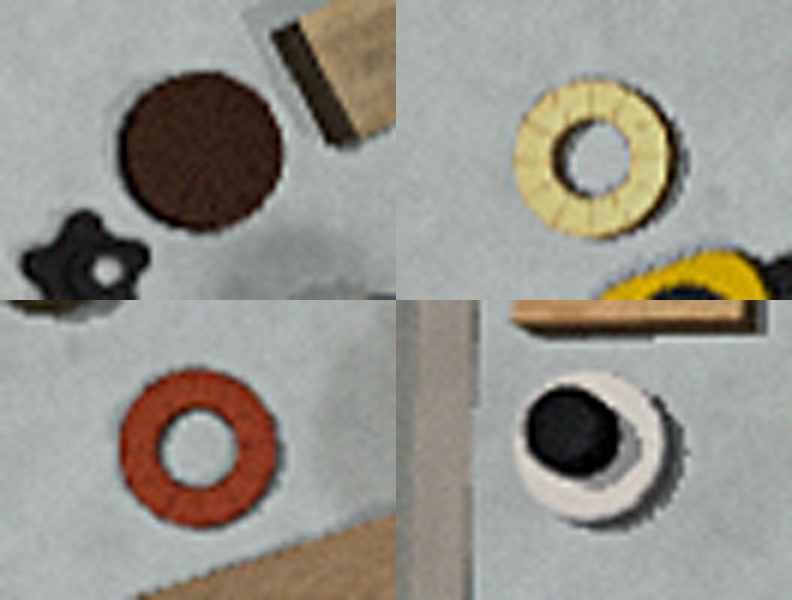

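Crops: the foot has the star knob lower left and the block upper right. Maple has the tape lower right. Cherry has the wedge below. The plug knob leans left only from parallax, and the offcut is above it. Next, a small planner that prints moves in the tool's own axes.

```bash
cat > plan.py <<'E'
from h import *
np.set_printoptions(precision=2,suppress=True)
M=np.array([.6238,.0499,.1072]); AX=np.array([-.5692,.2462,.7845]); SY=np.array([.397,.918,0])
def fr(z,y):
    z=z/np.linalg.norm(z); y=y-z*(y@z); y/=np.linalg.norm(y); return R.from_matrix(np.c_[np.cross(y,z),y,z])
def down(yaw): a=np.radians(yaw); return fr(np.array([0,0,-1.]),np.array([np.cos(a),np.sin(a),0]))
SL=fr(-AX,SY)
def mouth(h): return (M+AX*h,SL)
def at(x,y,z,yaw): return (np.array([x,y,z]),down(yaw))
def cur():
    s=env.get_state(); return (s['tcp_pos'],rot(s['orientation']))
def rel(b,t): return (b[1].inv()*t[1]).as_rotvec(degrees=True).round(1)+0., (b[1].inv().apply(t[0]-b[0])*100).round(2)
def chain(calls,b=None):
    b=b or cur()
    for i,c in enumerate(calls):
        for t in c: print(i,*[v.tolist() for v in rel(b,t)])
        b=c[-1]
E
python3 - <<'E'
from plan import *
F=(.4455,-.1887)
chain([[at(.40,.2,.2,60),at(*F,.08,47)],[at(*F,.08,47),at(*F,.012,47)],[at(*F,.012,47),at(.46,-.17,.17,50)],[at(.55,0,.21,60),mouth(.06)],[mouth(.06),mouth(.001)]])
E
```

```text
0 [-0.1, 0.0, 8.6] [-29.94, -24.23, 0.25]
0 [-0.1, 0.0, 21.6] [-48.37, -58.74, 12.29]
1 [0.0, 0.0, 0.0] [0.0, 0.0, 0.0]
1 [0.0, 0.0, 0.0] [0.0, 0.0, 6.8]
2 [0.0, 0.0, 0.0] [0.0, 0.0, 0.0]
2 [0.0, 0.0, -3.0] [0.21, 2.36, -15.8]
3 [0.0, 0.0, -10.0] [4.03, 18.81, -4.0]
3 [-5.6, -38.1, -16.0] [5.15, 26.31, 1.57]
4 [0.0, 0.0, 0.0] [0.0, 0.0, 0.0]
4 [0.0, 0.0, 0.0] [0.0, -0.0, 5.9]
```

{"method": "carry_out", "body": {
  "steps": [
    [[0,0,8.6],[-30,-24.2,0.2],0],
    [[0,0,8.6],[-30,-24.2,0.2],0],
    [[0,0,8.6],[-30,-24.2,0.2],0],
    [[0,0,8.6],[-30,-24.2,0.2],0],
    [[0,0,8.6],[-30,-24.2,0.2],0],
    [[0,0,8.6],[-30,-24.2,0.2],0],
    [[0,0,21.6],[-48.4,-58.7,12.3],0],
    [[0,0,21.6],[-48.4,-58.7,12.3],0]
  ],
  "force": 40
}}

```text
clock: 1.15
tcp_pos: [0.4112, 0.0889, 0.1644]
orientation: [0.0, 0.368, 0.93, 0.0]
wrist_force: [1.1, 0.5, -0.3]
finger_gap: 0.0854
grip_force: 0.0
```

{"method": "carry_out", "body": {
  "steps": [
    [[0,0,13],[-18.4,-34.5,6],0],
    [[0,0,13],[-18.4,-34.5,6],0],
    [[0,0,13],[-18.4,-34.5,6],0],
    [[0,0,13],[-18.4,-34.5,6],0],
    [[0,0,13],[-18.4,-34.5,6],0],
    [[0,0,13],[-18.4,-34.5,6],0],
    [[0,0,13],[-18.4,-34.5,6],0],
    [[0,0,13],[-18.4,-34.5,6],0]
  ]
}}

```text
clock: 2.15
tcp_pos: [0.3092, -0.2881, 0.1043]
orientation: [-0.0, 0.471, 0.882, 0.0]
wrist_force: [-0.4, 0.7, -1.2]
finger_gap: 0.0855
grip_force: 0.0
```

I sent that second call before recomputing, so it overshot, though at a safe height. I'll replan from the current pose.

```bash
python3 - <<'E'
from plan import *
F=(.4455,-.1887)
chain([[at(*F,.09,47),at(*F,.012,47)]])
E
```

```text
0 [0.0, -0.1, -13.2] [0.68, 16.85, 1.43]
0 [0.0, -0.1, -13.2] [0.67, 16.85, 9.23]
```

{"method": "carry_out", "body": {
  "steps": [
    [[0,0,-13.2],[0.7,16.85,1.4],0],
    [[0,0,-13.2],[0.7,16.85,1.4],0],
    [[0,0,-13.2],[0.7,16.85,1.4],0],
    [[0,0,-13.2],[0.7,16.85,1.4],0],
    [[0,0,-13.2],[0.7,16.85,5.4],0],
    [[0,0,-13.2],[0.7,16.85,9.2],0],
    [[0,0,-13.2],[0.7,16.85,9.2],0],
    [[0,0,-13.2],[0.7,16.85,9.2],0]
  ]
}}

```text
clock: 3.15
tcp_pos: [0.446, -0.187, 0.0139]
orientation: [0.0, 0.365, 0.931, -0.0]
wrist_force: [-0.2, 0.6, 0.1]
finger_gap: 0.0856
grip_force: 0.0
```

```bash
python3 - <<'E'
from plan import *
s=env.get_state();print(s['tcp_pos'],s['orientation'],s['wrist_force'],env.hold_point_z)
b=cur();print(project("top",[b[0]]))
p,d=env.read_camera("scene");u,v=project("scene",[b[0]])[0].astype(int);print(u,v)
cv2.imwrite("pics/g1.png",cv2.resize(p[v-60:v+45,u-70:u+70],(800,600),interpolation=2)[:,:,::-1])
F=(.4455,-.1887)
chain([[at(*F,.012,47),at(.46,-.17,.17,50)],[at(.55,0,.21,60),mouth(.06)],[mouth(.06),mouth(.001)]])
E
```

```text
[ 0.45 -0.19  0.01] [ 0.    0.36  0.93 -0.  ] [-0.2   0.56  0.12] 0.0187
[[425.49 278.44]]
357 363
0 [0.0, 0.1, 0.2] [0.0, -0.17, 0.24]
0 [0.0, 0.1, -2.8] [0.18, 2.2, -15.56]
1 [0.0, 0.0, -10.0] [4.03, 18.81, -4.0]
1 [-5.6, -38.1, -16.0] [5.15, 26.31, 1.57]
2 [0.0, 0.0, 0.0] [0.0, 0.0, 0.0]
2 [0.0, 0.0, 0.0] [0.0, -0.0, 5.9]
```

View pics/g1.png

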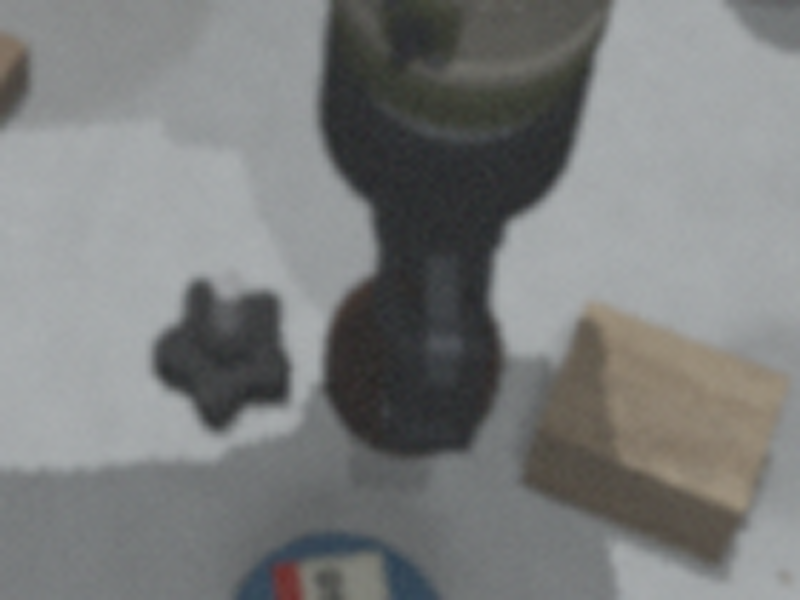

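The fingers straddle the foot and the neighbours are clear. Close, then lift.

{"method": "carry_out", "body": {
  "steps": [
    [[0,0,0],[0,-0.15,0.4],0],
    [[0,0,0],[0,-0.15,0.4],255],
    [[0,0,0],[0,-0.15,0.4],255],
    [[0,0,0],[0,-0.15,0.4],255],
    [[0,0,0],[0,-0.15,0.4],255],
    [[0,0,0],[0,-0.15,0.4],255],
    [[0,0,0],[0,0,-5],255],
    [[0,0,0],[0,1,-11],255]
  ],
  "force": 40
}}

```text
clock: 4.2
tcp_pos: [0.4514, -0.1791, 0.1231]
orientation: [-0.002, 0.365, 0.931, 0.0]
wrist_force: [0.9, -0.8, -0.1]
finger_gap: -0.0002
grip_force: 0.0
```

```bash
python3 - <<'E'
from plan import *
s=env.get_state();print(s['tcp_pos'],s['finger_gap'],s['grip_force'],s['wrist_force'])
chain([[at(.55,0,.21,60),mouth(.06)]])
p,d=env.read_camera("scene");b=cur();u,v=project("scene",[b[0]])[0].astype(int)
cv2.imwrite("pics/g2.png",cv2.resize(p[v-60:v+45,u-70:u+70],(800,600),interpolation=2)[:,:,::-1])
E
```

```text
[ 0.45 -0.18  0.12] -0.00019227899611375901 0.0 [ 0.89 -0.79 -0.1 ]
0 [0.0, -0.2, -12.9] [4.99, 19.83, -8.69]
0 [-6.5, -38.1, -18.7] [6.46, 27.27, -3.12]
```

View pics/g2.png

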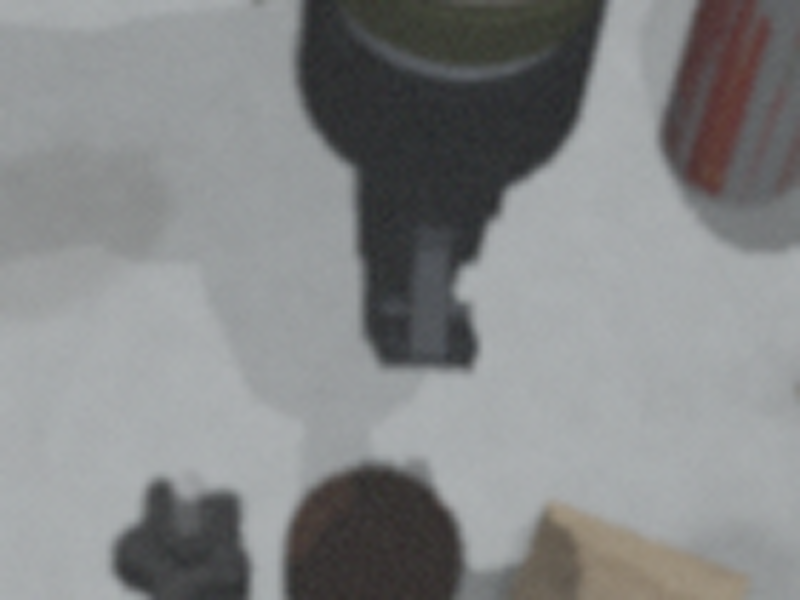

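```bash
python3 - <<'E'
from plan import *
p,d=env.read_camera("scene");W=cloud("scene",d); H=W[...,2]
b=cur();u,v=project("scene",[b[0]])[0].astype(int); print(u,v,b[0])
A=W[v-60:v+60,u-60:u+60].reshape(-1,3);
k=np.hypot(A[:,0]-b[0][0],A[:,1]-b[0][1])<.03
print("lowest tool pts",np.sort(A[k&(A[:,2]>.05)][:,2])[:10])
hsv=cv2.cvtColor(p,cv2.COLOR_RGB2HSV)
k=np.hypot(W[...,0]-.4455,W[...,1]+.1887)<.06
k&=abs(H-.024)<.004; print("foot",k.sum(),np.nanmean(W[k],0))
E
```

```text
365 329 [ 0.46 -0.18  0.13]
lowest tool pts [0.16 0.16 0.17 0.17 0.18 0.18 0.18 0.18 0.18 0.19]
foot 775 [ 0.44 -0.19  0.02]
```

The fingers closed over the top of the foot because they stand further back when open. The foot is still in place. I'll regrip lower.

```bash
python3 - <<'E'
from plan import *
np.set_printoptions(precision=4,suppress=True)
p,d=env.read_camera("scene");W=cloud("scene",d); H=W[...,2]
k=(np.hypot(W[...,0]-.4455,W[...,1]+.1887)<.045)&(abs(H-.024)<.004)
e,r=cv2.minEnclosingCircle(W[k][:,:2].astype(np.float32)); print("foot",k.sum(),np.nanmean(W[k],0),e,r)
p,d=env.read_camera("top");W=cloud("top",d);print("tool in top",W[278,427])
b=cur(); print(b[0])
F=(.4455,-.1887)
chain([[at(*F,.05,47),at(*F,.005,47)]])
E
```

```text
foot 746 [ 0.4434 -0.1923  0.0234] (0.43749508261680603, -0.18819302320480347) 0.03762511536478996
tool in top [ 0.4462 -0.1884  0.0249]
[ 0.4538 -0.1801  0.1242]
0 [0.0, 0.2, 0.2] [0.05, -1.2, 7.42]
0 [0.0, 0.2, 0.2] [0.06, -1.2, 11.92]
```

{"method": "carry_out", "body": {
  "steps": [
    [[0,0,0],[0,-1.2,2],0],
    [[0,0,0],[0,-1.2,4],0],
    [[0,0,0],[0,-1.2,5],0],
    [[0,0,0],[0,-1.2,7],0],
    [[0,0,0],[0,-1.2,12],0],
    [[0,0,0],[0,-1.2,12],0],
    [[0,0,0],[0,-1.2,12],0],
    [[0,0,0],[0,-1.2,12],255]
  ],
  "force": 40
}}

```text
clock: 5.4
tcp_pos: [0.4458, -0.1892, 0.0045]
orientation: [0.001, 0.365, 0.931, -0.0]
wrist_force: [0.5, -0.8, 0.5]
finger_gap: 0.0699
grip_force: 0.0
```

{"method": "carry_out", "body": {
  "steps": [
    [[0,0,0],[0,0,0],255],
    [[0,0,0],[0,0,0],255],
    [[0,0,0],[0,0,0],255],
    [[0,0,0],[0,0,0],255],
    [[0,0,0],[0,0,0],255],
    [[0,0,0],[0,0,0],255],
    [[0,0,0],[0,0,0],255],
    [[0,0,0],[0,0,-4],255]
  ]
}}

```text
clock: 6.4
tcp_pos: [0.4419, -0.1868, 0.0407]
orientation: [-0.003, 0.365, 0.931, 0.001]
wrist_force: [1.0, 0.7, 0.0]
finger_gap: 0.0002
grip_force: 0.0
```

```bash
python3 - <<'E'
from plan import *
np.set_printoptions(precision=4,suppress=True)
a=env.read_camera("scene")[0];b=env.read_camera("top")[0]
cv2.imwrite("pics/g3.png",np.hstack([cv2.resize(a[300:420,305:405],(400,480),interpolation=2),cv2.resize(b[230:330,385:468],(398,480),interpolation=2)])[:,:,::-1])
print(cur()[0],project("top",[cur()[0]]),project("scene",[cur()[0]]))
E
```

```text
[ 0.4468 -0.1899  0.0459] [[429.3556 277.0421]] [[360.4651 356.7386]]
```

View pics/g3.png

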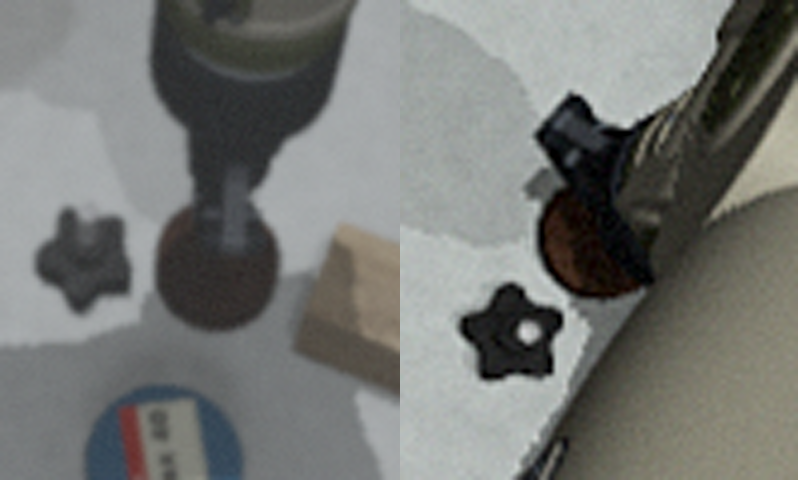

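```bash
python3 - <<'E'
from plan import *
np.set_printoptions(precision=3,suppress=True)
for n in("scene","top"):
    p,d=env.read_camera(n);W=cloud(n,d)
    b=cur(); u,v=project(n,[b[0]])[0].astype(int); print(n,b[0],u,v)
    for dv in range(-24,16,4): print(v+dv,[tuple(W[v+dv,u+du].round(3).tolist()) for du in (-6,0,3,6,10)])
print(env.get_state()['joint_pos'])
E
```

```text
scene [ 0.446 -0.189  0.045] 359 357
333 [(0.489, -0.127, -0.002), (0.411, -0.206, 0.205), (0.413, -0.211, 0.209), (0.416, -0.214, 0.211), (0.42, -0.219, 0.212)]
337 [(0.483, -0.134, -0.002), (0.422, -0.199, 0.168), (0.415, -0.211, 0.195), (0.417, -0.215, 0.197), (0.421, -0.219, 0.199)]
341 [(0.476, -0.141, -0.0), (0.429, -0.194, 0.138), (0.414, -0.213, 0.186), (0.418, -0.215, 0.183), (0.422, -0.22, 0.185)]
345 [(0.47, -0.148, 0.0), (0.43, -0.195, 0.123), (0.432, -0.2, 0.129), (0.415, -0.219, 0.179), (0.421, -0.223, 0.178)]
349 [(0.465, -0.154, -0.001), (0.419, -0.205, 0.139), (0.426, -0.206, 0.13), (0.412, -0.223, 0.176), (0.417, -0.227, 0.175)]
353 [(0.449, -0.169, 0.025), (0.405, -0.218, 0.162), (0.408, -0.221, 0.163), (0.409, -0.227, 0.17), (0.418, -0.228, 0.16)]
357 [(0.444, -0.175, 0.025), (0.398, -0.225, 0.168), (0.401, -0.228, 0.169), (0.406, -0.231, 0.167), (0.411, -0.235, 0.167)]
361 [(0.439, -0.18, 0.021), (0.397, -0.228, 0.16), (0.399, -0.231, 0.162), (0.403, -0.234, 0.162), (0.407, -0.239, 0.163)]
365 [(0.433, -0.186, 0.023), (0.442, -0.194, 0.023), (0.446, -0.198, 0.024
[... 773 characters left out ...]
, -0.131, 0.397), (0.433, -0.133, 0.419)]
273 [(0.458, -0.178, 0.023), (0.441, -0.15, 0.243), (0.431, -0.131, 0.374), (0.429, -0.132, 0.39), (0.428, -0.134, 0.41)]
277 [(0.449, -0.177, 0.025), (0.434, -0.152, 0.234), (0.433, -0.154, 0.249), (0.424, -0.135, 0.375), (0.423, -0.138, 0.392)]
281 [(0.44, -0.177, 0.025), (0.427, -0.154, 0.221), (0.426, -0.155, 0.246), (0.426, -0.16, 0.246), (0.409, -0.112, 0.516)]
285 [(0.431, -0.177, 0.023), (0.43, -0.19, 0.026), (0.42, -0.159, 0.221), (0.418, -0.16, 0.245), (0.402, -0.107, 0.539)]
289 [(0.422, -0.176, 0.025), (0.422, -0.19, 0.024), (0.421, -0.196, 0.027), (0.421, -0.204, 0.024), (0.395, -0.098, 0.585)]
[-0.567  0.25  -0.456  0.863  0.     0.18 ]
```

```bash
python3 - <<'E'
from plan import *
chain([[at(.4455,-.1887,.004,47)]])
E
```

```text
0 [0.0, 0.1, 0.2] [-0.01, 0.03, 3.94]
```

{"method": "carry_out", "body": {
  "steps": [
    [[0,0,0],[0,0,0],0],
    [[0,0,0],[0,0,0],0],
    [[0,0,0],[0,0,0],0],
    [[0,0,0],[0,0,0],0],
    [[0,0,0],[0,0,2],0],
    [[0,0,0],[0,0,4],0],
    [[0,0,0],[0,0,4],0],
    [[0,0,0],[0,0,4],60]
  ],
  "force": 40
}}

```text
clock: 7.6
tcp_pos: [0.4447, -0.1886, 0.0033]
orientation: [0.0, 0.365, 0.931, 0.0]
wrist_force: [-0.3, -0.3, 0.1]
finger_gap: 0.0696
grip_force: 0.0
```

{"method": "carry_out", "body": {
  "steps": [
    [[0,0,0],[0,0,0],80],
    [[0,0,0],[0,0,0],80],
    [[0,0,0],[0,0,0],80],
    [[0,0,0],[0,0,0],85],
    [[0,0,0],[0,0,0],90],
    [[0,0,0],[0,0,0],90],
    [[0,0,0],[0,0,0],90],
    [[0,0,0],[0,0,0],90]
  ]
}}

```text
clock: 8.6
tcp_pos: [0.4444, -0.1884, 0.0027]
orientation: [-0.0, 0.365, 0.931, 0.0]
wrist_force: [-0.5, 0.6, 0.0]
finger_gap: 0.0552
grip_force: 0.0
```

```bash
python3 - <<'E'
from plan import *
np.set_printoptions(precision=4,suppress=True)
s=env.get_state();print(s['tcp_pos'],s['finger_gap'],s['grip_force'],s['wrist_force'])
p,d=env.read_camera("scene");q,e=env.read_camera("top");W=cloud("top",e)
cv2.imwrite("pics/g4.png",np.hstack([cv2.resize(p[300:420,305:405],(400,480),interpolation=2),cv2.resize(q[230:330,385:468],(398,480),interpolation=2)])[:,:,::-1])
E
```

```text
[ 0.4444 -0.1884  0.0027] 0.055152766867962826 0.0 [-0.4576  0.5597  0.0153]
```

View pics/g4.png

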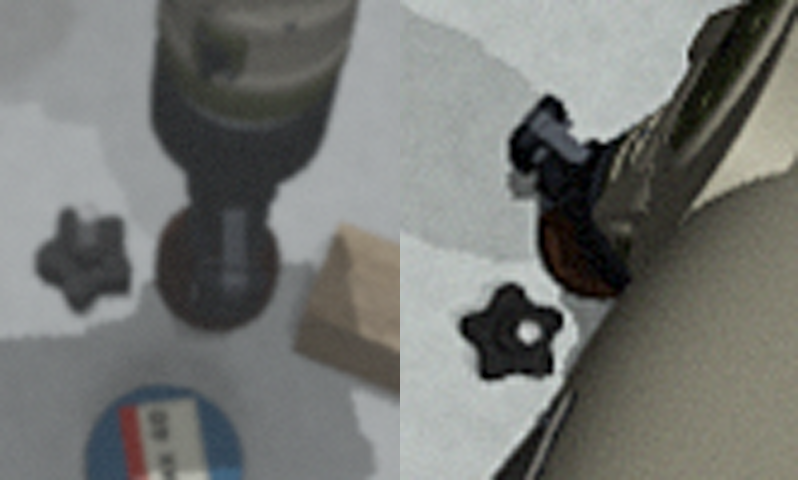

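The foot is untouched at a 55 mm gap with the TCP at 3 mm, so the fingertips must sit higher than reported, or somewhere else. I'll measure the visible finger.

```bash
python3 - <<'E'
from plan import *
np.set_printoptions(precision=3,suppress=True)
b=cur()
for n in("top","scene"):
    q,e=env.read_camera(n);W=cloud(n,e)
    L=b[1].inv().apply((W.reshape(-1,3)-b[0])).reshape(480,640,3)
    k=(W[...,2]>.034)&(abs(L[...,0])<.03)&(abs(L[...,1])<.09)&(W[...,2]<.25)
    P=L[k]; print(n,k.sum(),"tool-frame lowest:"); o=np.argsort(-P[:,2])[:14]; print(P[o])
    for lo in np.arange(-.03,-.2,-.02):
        s=P[(P[:,2]<lo)&(P[:,2]>lo-.02)]
        if len(s): print(round(lo,2),len(s),s.min(0),s.max(0))
E
```

```text
top 371 tool-frame lowest:
[[ 0.008  0.037 -0.036]
 [ 0.013  0.035 -0.042]
 [ 0.013  0.029 -0.044]
 [ 0.014  0.032 -0.046]
 [ 0.013  0.031 -0.052]
 [ 0.013  0.034 -0.053]
 [ 0.009  0.042 -0.06 ]
 [ 0.013  0.033 -0.06 ]
 [ 0.014  0.03  -0.064]
 [ 0.009  0.042 -0.074]
 [ 0.014  0.038 -0.077]
 [ 0.009  0.045 -0.079]
 [ 0.014  0.035 -0.079]
 [ 0.015  0.052 -0.08 ]]
-0.03 4 [ 0.008  0.029 -0.046] [ 0.014  0.037 -0.036]
-0.05 5 [ 0.009  0.03  -0.064] [ 0.014  0.042 -0.052]
-0.07 44 [ 0.     0.034 -0.089] [ 0.016  0.06  -0.074]
-0.09 35 [ 0.007  0.022 -0.109] [ 0.019  0.063 -0.091]
-0.11 37 [-0.01   0.024 -0.13 ] [ 0.019  0.067 -0.11 ]
-0.13 144 [-0.009  0.034 -0.149] [ 0.016  0.068 -0.13 ]
-0.15 14 [-0.003  0.026 -0.169] [ 0.029  0.038 -0.155]
-0.17 25 [-0.006  0.025 -0.19 ] [ 0.029  0.038 -0.17 ]
-0.19 44 [-0.008  0.025 -0.205] [ 0.03   0.038 -0.19 ]
scene 1716 tool-frame lowest:
[[ 0.017 -0.079 -0.039]
 [ 0.012 -0.079 -0.04 ]
 [-0.004 -0.089 -0.04 ]
 [ 0.01  -0.081 -0.04 ]
 [-0.001 -0.089 -0.04 ]
 [ 0.003 -0.086 -0.04 ]
 [ 0.021 -0.081 -0.04 ]
 [ 0.03  -0.076 -0.04 ]
 [ 0.017 -0.078 -0.04 ]
 [ 0.005 -0.09  -0.041]
 [ 0.021 -0.076 -0.041]
 [-0.002 -0.09  -0.041]
 [ 0.03  -0.079 -0.041]
 [ 0.028 -0.08  -0.041]]
-0.03 120 [-0.004 -0.09  -0.049] [ 0.03  -0.029 -0.039]
-0.05 2 [ 0.011 -0.035 -0.052] [ 0.011 -0.032 -0.051]
-0.07 39 [-0.011 -0.062 -0.09 ] [ 0.013 -0.035 -0.078]
-0.09 138 [-0.017 -0.066 -0.11 ] [ 0.017 -0.021 -0.091]
-0.11 135 [-0.019 -0.069 -0.13 ] [ 0.02  -0.015 -0.11 ]
-0.13 257 [-0.013 -0.07  -0.15 ] [ 0.019 -0.02  -0.13 ]
-0.15 141 [-0.03  -0.039 -0.17 ] [ 0.03  -0.023 -0.15 ]
-0.17 216 [-0.03  -0.039 -0.19 ] [ 0.03  -0.023 -0.17 ]
-0.19 297 [-0.03  -0.04  -0.208] [ 0.029 -0.014 -0.19 ]
```

```bash
python3 - <<'E'
from plan import *
np.set_printoptions(precision=3,suppress=True)
b=cur()
for n in("top","scene"):
    q,e=env.read_camera(n);W=cloud(n,e)
    L=b[1].inv().apply((W.reshape(-1,3)-b[0])).reshape(480,640,3)
    k=(W[...,2]>.006)&(abs(L[...,0])<.025)&(abs(L[...,1])<.06)&(W[...,2]<.07)
    v,u=np.nonzero(k); P=np.c_[u,v,L[k]*1000,W[k][:,2:]*1000]
    P=P[(abs(P[:,5])-0>28)|(abs(P[:,3])>31)]
    print(n,len(P)); print(P[np.argsort(P[:,5])][:40].round(0).astype(int).tolist())
E
```

```text
top 21
[[408, 275, 19, 36, -4, 6], [409, 276, 19, 33, -4, 7], [415, 281, 22, 17, -25, 28], [424, 288, 21, -8, -26, 28], [415, 277, 16, 23, -26, 29], [422, 283, 15, 3, -26, 29], [418, 276, 9, 19, -26, 29], [417, 276, 11, 21, -26, 29], [416, 280, 19, 17, -27, 29], [416, 276, 13, 23, -27, 30], [426, 288, 18, -11, -27, 30], [417, 279, 16, 17, -28, 30], [413, 270, 9, 37, -40, 43], [413, 272, 12, 35, -40, 43], [415, 274, 13, 28, -41, 44], [414, 273, 14, 32, -46, 48], [414, 272, 13, 34, -53, 55], [415, 273, 14, 31, -56, 59], [413, 268, 9, 41, -58, 60], [415, 272, 13, 33, -59, 61], [416, 273, 13, 30, -60, 63]]
scene 18
[[355, 381, 4, -31, -3, 6], [352, 381, 10, -32, -3, 6], [359, 381, -3, -31, -4, 6], [360, 381, -5, -31, -5, 7], [357, 381, 1, -32, -5, 8], [361, 381, -7, -32, -6, 9], [353, 380, 8, -31, -7, 10], [358, 380, -1, -32, -9, 12], [354, 380, 7, -32, -9, 12], [360, 380, -5, -31, -10, 12], [356, 380, 3, -32, -10, 12], [357, 380, 1, -32, -10, 13], [361, 380, -6, -32, -11, 14], [353, 374, 11, -35, -44, 46], [353, 371, 11, -31, -49, 52], [353, 373, 11, -36, -51, 53], [353, 370, 11, -30, -51, 54], [353, 372, 11, -34, -51, 54]]
```

The depth shows the fingertips about 40 mm short of the reported TCP: lowest finger points are at z≈43 mm while the disc's rim is visible below them. I'll use that measured offset.

{"method": "carry_out", "body": {
  "steps": [
    [[0,0,0],[0.0,0,0],40],
    [[0,0,0],[0,0,0],40],
    [[0,0,0],[0,0,1],40],
    [[0,0,0],[0,0,2],40],
    [[0,0,0],[0,0,2.5],40],
    [[0,0,0],[0,0,2.9],40],
    [[0,0,0],[0,0,2.9],40],
    [[0,0,0],[0,0,2.9],255]
  ],
  "force": 40
}}

```text
clock: 9.9
tcp_pos: [0.4447, -0.1886, -0.0258]
orientation: [0.0, 0.365, 0.931, -0.0]
wrist_force: [-0.9, 0.0, 1.8]
finger_gap: 0.0584
grip_force: 42.5
```

{"method": "carry_out", "body": {
  "steps": [
    [[0,0,0],[0,0,0],255],
    [[0,0,0],[0,0,0],255],
    [[0,0,0],[0,0,0],255],
    [[0,0,0],[0,0,0],255],
    [[0,0,0],[0,0,0],255],
    [[0,0,0],[0,0,0],255],
    [[0,0,0],[0,0,0],255],
    [[0,0,0],[0,0,0],255]
  ]
}}

```text
clock: 10.9
tcp_pos: [0.4448, -0.1886, -0.0258]
orientation: [0.0, 0.365, 0.931, -0.0]
wrist_force: [-0.5, 0.6, 6.0]
finger_gap: 0.0585
grip_force: 43.4
```

Gripped. The disc underside sits 25.8 mm behind the reported TCP. Lift, tilt and carry to a stand-off, then check there by depth.

```bash
cat >> plan.py <<'E'
def U(h,o=.0258): return mouth(h-o)
E
python3 - <<'E'
from plan import *
chain([[at(.45,-.17,.15,50),at(.54,0,.17,60)],[U(.05)]])
E
```

```text
0 [0.0, 0.0, -2.8] [0.87, 1.72, -17.58]
0 [0.0, 0.0, -12.8] [5.82, 20.31, -19.58]
1 [-2.2, -38.3, -6.4] [-3.27, 8.34, 4.38]
```

{"method": "carry_out", "body": {
  "steps": [
    [[0,0,0],[0,0,-4],255],
    [[0,0,-1],[0.4,0.8,-10],255],
    [[0,0,-2.8],[0.9,1.7,-16],255],
    [[0,0,-6],[2,6,-18.6],255],
    [[0,0,-9],[4,12,-19.6],255],
    [[0,0,-12.8],[5.8,18,-19.6],255],
    [[0,0,-12.8],[5.8,20.3,-19.6],255],
    [[0,0,-12.8],[5.8,20.3,-19.6],255]
  ]
}}

```text
clock: 11.9
tcp_pos: [0.5403, 0.0015, 0.1691]
orientation: [-0.0, 0.257, 0.966, 0.0]
wrist_force: [-0.0, -0.2, -0.9]
finger_gap: 0.0586
grip_force: 43.4
```

{"method": "carry_out", "body": {
  "steps": [
    [[-0.5,-9.6,-1.6],[-0.8,2.1,0.5],255],
    [[-1.1,-19.1,-3.2],[-1.6,4.2,1],255],
    [[-1.6,-28.7,-4.8],[-2.4,6.3,2.5],255],
    [[-2.2,-38.3,-6.4],[-3.3,8.3,4.4],255],
    [[-2.2,-38.3,-6.4],[-3.3,8.3,4.4],255],
    [[-2.2,-38.3,-6.4],[-3.3,8.3,4.4],255],
    [[-2.2,-38.3,-6.4],[-3.3,8.3,4.4],255],
    [[-2.2,-38.3,-6.4],[-3.3,8.3,4.4],255]
  ]
}}

```text
clock: 12.9
tcp_pos: [0.6111, 0.0546, 0.1271]
orientation: [0.322, 0.192, 0.925, -0.067]
wrist_force: [-0.4, 0.0, 0.3]
finger_gap: 0.0585
grip_force: 43.4
```

```bash
python3 - <<'E'
from plan import *
np.set_printoptions(precision=4,suppress=True)
s=env.get_state();print(s['tcp_pos'],s['finger_gap'],s['grip_force'],s['wrist_force'])
b=cur(); print("z,y",b[1].as_matrix()[:,2],b[1].as_matrix()[:,1],"rel to want",rel(b,U(.05)))
p,d=env.read_camera("scene");W=cloud("scene",d);q,e=env.read_camera("top");V=cloud("top",e)
u,v=project("scene",[M+.03*AX])[0].astype(int);u2,v2=project("top",[M+.03*AX])[0].astype(int);print(u,v,u2,v2)
a=cv2.resize(p[v-35:v+35,u-45:u+45].copy(),(720,560),interpolation=2)
cv2.imwrite("pics/g5.png",np.hstack([cv2.resize(p[v-50:v+50,u-40:u+40],(400,500),interpolation=2),cv2.resize(q[v2-50:v2+50,u2-40:u2+40],(400,500),interpolation=2)])[:,:,::-1])
np.save("W5.npy",W);np.save("V5.npy",V);cv2.imwrite("s5.png",p[:,:,::-1]);cv2.imwrite("t5.png",q[:,:,::-1])
E
```

```text
[0.6111 0.0546 0.1271] 0.058490475906973774 43.383121490478516 [-0.3666  0.0398  0.3106]
z,y [ 0.5703 -0.247  -0.7834] [0.398  0.9174 0.0006] rel to want (array([ 0. ,  0.1, -0.1]), array([ 0.18,  0.08, -0.03]))
339 211 315 199
```

View pics/g5.png

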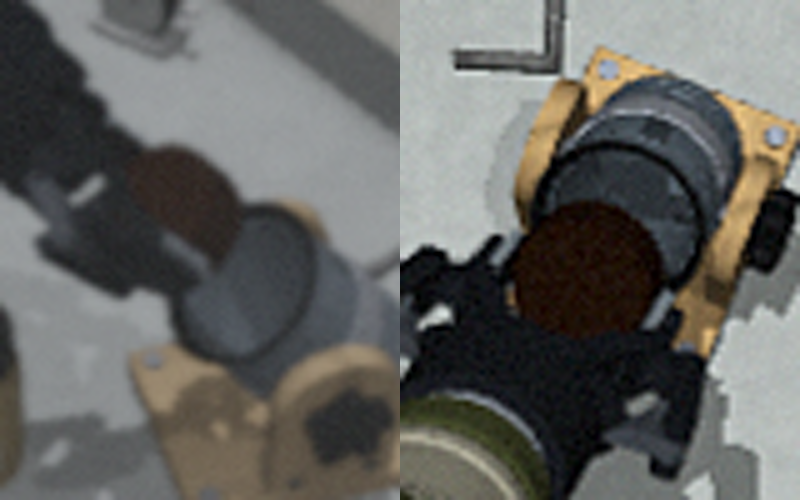

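The foot is held just outside the mouth (disc at about (590,265) in the top crop). Next, its offset in the sleeve frame from depth.

```bash
cat > disc.py <<'E'
from plan import *
np.set_printoptions(precision=4,suppress=True)
SX=np.cross(SY,AX); B=np.c_[SX,SY,AX]
def loc(P): return (P-M)@B
def disc(W,img,col,win,tol=28):
    u,v=win; L=loc(W.reshape(-1,3)).reshape(480,640,3)
    m=(np.abs(img.astype(int)-col).sum(-1)<tol); w=np.zeros_like(m); w[v-22:v+22,u-22:u+22]=1
    m=(m&w).astype(np.uint8); n,lab,st,c=cv2.connectedComponentsWithStats(m); i=1+np.argmax(st[1:,4]); P=L[lab==i]; P=P[~np.isnan(P).any(1)]
    h=np.median(P[:,2]); P=P[abs(P[:,2]-h)<.006]; e,r=cv2.minEnclosingCircle(P[:,:2].astype(np.float32))
    G=np.c_[P[:,:2]-P[:,:2].mean(0),np.ones(len(P))]
    print("centre sleeve xy",np.round(e,4),"r",round(r,4),"mean",P.mean(0),"n",len(P),"plane",np.linalg.lstsq(G,P[:,2],rcond=None)[0])
if __name__=="__main__":
    t=cv2.imread("t5.png");s=cv2.imread("s5.png")
    disc(np.load("V5.npy"),t,t[202,313].astype(int),(313,202),45)
    u,v=339-40+37,211-50+40
    disc(np.load("W5.npy"),s,s[v,u].astype(int),(u,v),36)
    V=np.load("V5.npy"); L=loc(V.reshape(-1,3)).reshape(480,640,3); r=np.hypot(L[...,0],L[...,1])
    k=(r>.034)&(r<.042)&(abs(L[...,2])<.006)&(L[...,0]>0.01); print("lip",k.sum(),L[k].mean(0))
    m=(r>.03)&(r<.05)&(abs(L[...,1])<.02); print("expect tcp local",loc(cur()[0]))
    # fingers: lowest points along axis near y=+-30..45
    for n in("V5","W5"):
        L=loc(np.load(n+".npy").reshape(-1,3)); k=(abs(L[:,0])<.016)&(abs(L[:,1])>.029)&(abs(L[:,1])<.05)&(L[:,2]>.045)&(L[:,2]<.12); P=L[k]; print(n,P[np.argsort(P[:,2])][:8])
E
python3 disc.py
```

```text
centre sleeve xy [ 0.0057 -0.0002] r 0.0307 mean [0.0091 0.0004 0.0745] n 539 plane [-0.0211  0.0024  0.0745]
centre sleeve xy [ 0.0024 -0.0074] r 0.0385 mean [ 0.0121 -0.0036  0.0756] n 245 plane [-0.1014 -0.0229  0.0756]
lip 84 [0.0264 0.0045 0.0003]
expect tcp local [ 0.0012 -0.0007  0.0239]
V5 [[ 0.0109 -0.0295  0.0587]
 [ 0.0097 -0.0367  0.0595]
 [ 0.0064 -0.0365  0.0629]
 [ 0.0121  0.0332  0.064 ]
 [ 0.011   0.0306  0.0642]
 [ 0.0126 -0.0326  0.0644]
 [ 0.0135  0.0311  0.0649]
 [ 0.0073  0.0402  0.0654]]
W5 [[ 0.0137 -0.0293  0.0515]
 [ 0.0113 -0.0308  0.0526]
 [ 0.0096 -0.03    0.0535]
 [ 0.0125 -0.0295  0.0536]
 [ 0.0088 -0.0323  0.0537]
 [-0.0066 -0.0352  0.0558]
 [ 0.0142 -0.0295  0.056 ]
 [ 0.0049 -0.0375  0.0585]]
```

The depth confirms the offset lies along the tool axis (top face at 74.5 mm, expected 74), with the disc about 4 mm too far along +x of the sleeve. Correct that and insert.

{"method": "carry_out", "body": {
  "steps": [
    [[0,0,0],[0.4,0,1.5],255],
    [[0,0,0],[0.4,0,3],255],
    [[0,0,0],[0.4,0,4.4],255],
    [[0,0,0],[0.4,0,4.8],255],
    [[0,0,0],[0.4,0,5.1],255],
    [[0,0,0],[0.4,0,5.4],255],
    [[0,0,0],[0.4,0,5.6],255],
    [[0,0,0],[0.4,0,5.6],255]
  ]
}}

```text
clock: 14.0
tcp_pos: [0.6397, 0.0433, 0.0802]
orientation: [0.322, 0.191, 0.925, -0.066]
wrist_force: [0.4, 1.9, 1.8]
finger_gap: 0.0586
grip_force: 44.9
```

```bash
python3 - <<'E'
from disc import *
s=env.get_state();print(s['wrist_force'],s['finger_gap'],s['grip_force'],"tcp loc",loc(s['tcp_pos']))
q,e=env.read_camera("top");V=cloud("top",e);p,d=env.read_camera("scene")
cv2.imwrite("t6.png",q[:,:,::-1]);cv2.imwrite("s6.png",p[:,:,::-1])
u,v=project("top",[M+.018*AX])[0].astype(int); c=q[...,::-1]
disc(V,c,c[v-3,u].astype(int),(u,v),45)
E
```

```text
[0.4164 1.8877 1.8141] 0.058612630907520155 44.93367944249833 tcp loc [-0.0032  0.0003 -0.0318]
centre sleeve xy [ 0.0008 -0.0005] r 0.0426 mean [0.0042 0.0014 0.0192] n 486 plane [-0.0049  0.0023  0.0192]
```

{"method": "carry_out", "body": {
  "steps": [
    [[0,0,0],[0,0,0],30],
    [[0,0,0],[0,0,0],0],
    [[0,0,0],[0,0,0],0],
    [[0,0,0],[0,0,-2],0],
    [[0,0,0],[0,0,-6],0],
    [[0,0,0],[0,0,-10],0],
    [[0,0,0],[0,0,-14],0],
    [[0,0,0],[-3,0,-18],0]
  ]
}}

```text
clock: 15.1
tcp_pos: [0.5549, 0.0779, 0.2376]
orientation: [0.319, 0.19, 0.926, -0.067]
wrist_force: [0.8, 0.2, 0.1]
finger_gap: 0.0854
grip_force: 0.0
```

```bash
python3 - <<'E'
from disc import *
np.set_printoptions(precision=4,suppress=True)
for n in("scene","top"):
    p,d=env.read_camera(n);W=cloud(n,d);L=loc(W.reshape(-1,3)).reshape(480,640,3)
    r=np.hypot(L[...,0],L[...,1]);k=(r<.027)&(L[...,2]<-.005)&(L[...,2]>-.1)
    P=L[k]; k2=P[:,0]>-1; print(n,k.sum(),P[:,2].min() if len(P) else 0,np.median(P,0) if len(P) else 0, p[k].mean(0) if len(P) else 0)
    cv2.imwrite(n[0]+"7.png",p[:,:,::-1])
s=env.get_state();print(s['tcp_pos'],s['wrist_force'])
Mp=(.4173,.2892)
chain([[at(.5,.2,.2,90),at(*Mp,.1,105)],[at(*Mp,.03,105),at(*Mp,-.026,105)]])
E
```

```text
scene 25 -0.06243317220190612 [-0.0089  0.0214 -0.0594] [46.32 44.   43.2 ]
top 233 -0.06604442003896194 [-0.0094  0.0031 -0.059 ] [21.1931 11.6352  6.9099]
[0.5615 0.0786 0.2472] [ 1.282  -0.6364  0.8536]
0 [-7.6, 38.4, -22.6] [11.13, 8.68, -2.86]
0 [-12.7, 37.6, -37.0] [26.09, 13.53, -2.05]
1 [0.0, 0.0, 0.0] [0.0, 0.0, 7.0]
1 [0.0, 0.0, 0.0] [0.0, 0.0, 12.6]
```

The foot's top is at −59/−60 mm, so it lies flat on the floor. Maple next.

{"method": "carry_out", "body": {
  "steps": [
    [[-2,6.3,-6.2],[4.4,3,-2],0],
    [[-4,12.6,-12.4],[8.7,5,-3],0],
    [[-6.3,18.8,-18.5],[13,7,-3.5],0],
    [[-8.4,25,-24.7],[17.4,9,-3.5],0],
    [[-10.5,31.3,-30.8],[21.7,11.3,-3],0],
    [[-12.7,37.6,-37],[26.1,13.5,-2.05],0],
    [[-12.7,37.6,-37],[26.1,13.5,-2.05],0],
    [[-12.7,37.6,-37],[26.1,13.5,-2.05],0]
  ]
}}

```text
clock: 16.2
tcp_pos: [0.4122, 0.2874, 0.0931]
orientation: [-0.006, -0.13, 0.991, -0.001]
wrist_force: [0.7, -0.9, -0.3]
finger_gap: 0.0855
grip_force: 0.0
```

```bash
python3 - <<'E'
from plan import *
Mp=(.4173,.2892); print(cur()[0],down(105).as_matrix()[:,1],cur()[1].as_matrix()[:,1:])
chain([[at(*Mp,.03,105),at(*Mp,-.026,105)]])
E
```

```text
[0.41 0.29 0.09] [-0.26  0.97  0.  ] [[-0.26 -0.01]
 [ 0.97 -0.  ]
 [ 0.   -1.  ]]
0 [0.0, -0.7, 0.0] [-0.62, 0.04, 6.3]
0 [0.0, -0.7, 0.0] [-0.69, 0.04, 11.9]
```

{"method": "carry_out", "body": {
  "steps": [
    [[0,-0.7,0],[-0.6,0,3],0],
    [[0,-0.7,0],[-0.65,0,7],0],
    [[0,-0.7,0],[-0.7,0,10],0],
    [[0,-0.7,0],[-0.7,0,11.5],0],
    [[0,-0.7,0],[-0.7,0,11.9],0],
    [[0,-0.7,0],[-0.7,0,11.9],0],
    [[0,-0.7,0],[-0.7,0,11.9],255],
    [[0,-0.7,0],[-0.7,0,11.9],255]
  ]
}}

```text
clock: 17.2
tcp_pos: [0.4182, 0.2899, -0.0243]
orientation: [0.001, -0.131, 0.991, 0.001]
wrist_force: [-0.9, -0.7, 6.3]
finger_gap: 0.0588
grip_force: 42.0
```

```bash
python3 - <<'E'
from plan import *
s=env.get_state(); print(s['tcp_pos'].round(4),s['finger_gap'],s['grip_force'],s['wrist_force'])
b=cur()
chain([[b,at(.43,.27,.14,95),at(.50,.19,.22,80)],[U(.06,-s['tcp_pos'][2])]])
E
```

```text
[ 0.42  0.29 -0.02] 0.058773891118581154 42.02442572917789 [-0.86 -0.72  6.29]
0 [0.0, 0.0, 0.0] [0.0, 0.0, 0.0]
0 [0.1, 0.1, 10.0] [-0.65, -2.2, -16.43]
0 [0.1, 0.1, 25.0] [-5.35, -11.73, -24.44]
1 [4.5, -38.1, 12.9] [-12.47, -11.13, 8.48]
```

{"method": "carry_out", "body": {
  "steps": [
    [[0,0,0],[0,0,0],255],
    [[0,0,0],[0,0,-5],255],
    [[0,0,5],[-0.4,-1.2,-11],255],
    [[0,0,10],[-0.6,-2.2,-16.4],255],
    [[0,0,15],[-2.2,-5.4,-20],255],
    [[0,0,20],[-3.8,-8.6,-23],255],
    [[0,0,25],[-5.3,-11.7,-24.4],255],
    [[0,0,25],[-5.3,-11.7,-24.4],255]
  ]
}}

```text
clock: 18.2
tcp_pos: [0.5013, 0.1886, 0.2196]
orientation: [0.001, 0.089, 0.996, 0.001]
wrist_force: [-0.1, -0.9, -1.2]
finger_gap: 0.0585
grip_force: 44.2
```

```bash
python3 - <<'E'
from plan import *
s=env.get_state(); print(s['tcp_pos'].round(4),s['finger_gap'],s['grip_force'])
chain([[U(.06,.0245)]])
E
```

```text
[0.5  0.19 0.22] 0.05849041254936615 44.171287128701806
0 [4.5, -38.0, 12.7] [-12.35, -11.0, 8.46]
```

{"method": "carry_out", "body": {
  "steps": [
    [[1.1,-9.5,3.2],[-3,-2.8,0],255],
    [[2.2,-19,6.3],[-6,-5.5,1.5],255],
    [[3.4,-28.5,9.5],[-9.3,-8.3,4.5],255],
    [[4.5,-38,12.7],[-12.3,-11,8.5],255],
    [[4.5,-38,12.7],[-12.3,-11,8.5],255],
    [[4.5,-38,12.7],[-12.3,-11,8.5],255],
    [[4.5,-38,12.7],[-12.3,-11,8.5],255],
    [[4.5,-38,12.7],[-12.3,-11,8.5],255]
  ]
}}

```text
clock: 19.2
tcp_pos: [0.6025, 0.0611, 0.1348]
orientation: [0.321, 0.19, 0.926, -0.065]
wrist_force: [0.9, -0.1, -0.8]
finger_gap: 0.0586
grip_force: 44.2
```

```bash
cat > look.py <<'E'
from disc import *
from scipy.optimize import least_squares
import sys
h,o=float(sys.argv[1]),float(sys.argv[2])   # expected underside height, offset
b=cur(); print("tcp loc",loc(b[0]),"rel",rel(b,U(h,o)))
q,e=env.read_camera("top");V=cloud("top",e);L=loc(V.reshape(-1,3)).reshape(480,640,3)
cv2.imwrite("look.png",q[:,:,::-1])
t=float(sys.argv[3]); r=np.hypot(L[...,0],L[...,1])
hs=cv2.cvtColor(q,cv2.COLOR_RGB2HSV); k=(abs(L[...,2]-h-t)<.006)&(r<.045)&(hs[...,2]>60)&(hs[...,1]>70)
n,lab,st,c=cv2.connectedComponentsWithStats(k.astype(np.uint8)); i=1+np.argmax(st[1:,4]); P=L[lab==i]
ct=max(cv2.findContours((lab==i).astype(np.uint8),0,1)[0],key=len)[:,0]; E=L[ct[:,1],ct[:,0]]
e,rr=cv2.minEnclosingCircle(P[:,:2].astype(np.float32)); print("n",len(P),"enc",np.round(e,4),round(rr,4),"h med",np.median(P[:,2]),"range",P.min(0),P.max(0))
f=least_squares(lambda c:np.hypot(E[:,0]-c[0],E[:,1]-c[1])-.0295,[0.003,0],loss='soft_l1',f_scale=.001); print("circle fit",f.x)
E
python3 look.py .06 .0245 .022
```

```text
tcp loc [-0.0017  0.0018  0.0365] rel (array([ 0.2, -0.1,  0.2]), array([-0.17, -0.18,  0.1 ]))
n 428 enc [-0.0008  0.0023] 0.0303 h med 0.08350707177815356 range [-0.0235 -0.0259  0.076 ] [0.0283 0.0312 0.0877]
circle fit [-0.0002  0.0023]
```

{"method": "carry_out", "body": {
  "steps": [
    [[0.2,-0.1,0.2],[0,-0.2,2],255],
    [[0.2,-0.1,0.2],[0,-0.2,4],255],
    [[0.2,-0.1,0.2],[0,-0.2,5.4],255],
    [[0.2,-0.1,0.2],[0,-0.2,5.8],255],
    [[0.2,-0.1,0.2],[0,-0.2,6.2],255],
    [[0.2,-0.1,0.2],[0,-0.2,6.5],255],
    [[0.2,-0.1,0.2],[0,-0.2,6.7],255],
    [[0.2,-0.1,0.2],[0,-0.2,6.7],255]
  ]
}}

```text
clock: 20.25
tcp_pos: [0.641, 0.0432, 0.0828]
orientation: [0.323, 0.192, 0.924, -0.066]
wrist_force: [5.5, 2.6, 2.1]
finger_gap: 0.0587
grip_force: 44.2
```

{"method": "carry_out", "body": {
  "steps": [
    [[0,0,0],[0,0,0],30],
    [[0,0,0],[0,0,0],0],
    [[0,0,0],[0,0,0],0],
    [[0,0,0],[0,0,-2],0],
    [[0,0,0],[0,0,-6],0],
    [[0,0,0],[0,0,-10],0],
    [[0,0,0],[0,0,-14],0],
    [[0,0,0],[-2,0,-18],0]
  ]
}}

```text
clock: 21.25
tcp_pos: [0.5478, 0.0805, 0.2329]
orientation: [0.319, 0.192, 0.926, -0.068]
wrist_force: [-0.1, -0.1, 0.2]
finger_gap: 0.0853
grip_force: 0.0
```

```bash
cat > inside.py <<'E'
from disc import *
p,d=env.read_camera("top");W=cloud("top",d);L=loc(W.reshape(-1,3)).reshape(480,640,3)
r=np.hypot(L[...,0],L[...,1])
for lo,hi in((0,.014),(.016,.027)):
    k=(r<hi)&(r>lo)&(L[...,2]<.02)&(L[...,2]>-.1); P=L[k]
    print(k.sum(),np.percentile(P[:,2],[5,25,50,75,95]),p[k].mean(0))
    if lo:
        Q=P[abs(P[:,2]-np.median(P[:,2]))<.005];print("plane",np.linalg.lstsq(np.c_[Q[:,:2],np.ones(len(Q))],Q[:,2],rcond=None)[0],Q.min(0),Q.max(0))
E
python3 inside.py; python3 - <<'E'
from plan import *
C=(.438,.0666); print(cur()[0])
chain([[at(*C,.1,100)],[at(*C,.03,100),at(*C,-.026,100)]])
E
```

```text
61 [-0.0628 -0.0607 -0.0586 -0.0571 -0.0465] [26.1311 17.      9.3934]
224 [-0.0572 -0.0402 -0.0378 -0.0361 -0.0339] [144.9821 120.2812  73.3571]
plane [ 0.0344 -0.0062 -0.0371] [-0.0268 -0.0256 -0.0426] [ 0.0266  0.0266 -0.0329]
[0.55 0.08 0.24]
0 [-11.1, 37.5, -32.2] [16.52, -5.92, 4.93]
1 [0.0, 0.0, 0.0] [0.0, 0.0, 7.0]
1 [0.0, 0.0, 0.0] [0.0, 0.0, 12.6]
```

Maple top is at −38 mm, as expected, and square. Cherry next.

{"method": "carry_out", "body": {
  "steps": [
    [[-1.8,6.2,-5.4],[2.8,-1,0],0],
    [[-3.7,12.5,-10.7],[5.5,-2,0],0],
    [[-5.5,18.7,-16.1],[8.3,-3,1],0],
    [[-7.4,25,-21.5],[11,-4,2],0],
    [[-9.3,31.2,-26.8],[13.8,-5,3.5],0],
    [[-11.1,37.5,-32.2],[16.5,-5.9,4.9],0],
    [[-11.1,37.5,-32.2],[16.5,-5.9,4.9],0],
    [[-11.1,37.5,-32.2],[16.5,-5.9,4.9],0]
  ]
}}

```text
clock: 22.3
tcp_pos: [0.4362, 0.0658, 0.0938]
orientation: [-0.003, -0.086, 0.996, -0.001]
wrist_force: [0.0, 1.0, 0.0]
finger_gap: 0.0854
grip_force: 0.0
```

```bash
python3 - <<'E'
from plan import *
C=(.438,.0666); print(cur()[0].round(4))
chain([[at(*C,.03,100),at(*C,-.026,100)]])
E
```

```text
[0.44 0.07 0.09]
0 [0.0, -0.3, -0.1] [-0.22, 0.05, 6.37]
0 [0.0, -0.3, -0.1] [-0.26, 0.05, 11.97]
```

{"method": "carry_out", "body": {
  "steps": [
    [[0,-0.3,0],[-0.25,0,3],0],
    [[0,-0.3,0],[-0.25,0,7],0],
    [[0,-0.3,0],[-0.25,0,10],0],
    [[0,-0.3,0],[-0.25,0,11.5],0],
    [[0,-0.3,0],[-0.25,0,12],0],
    [[0,-0.3,0],[-0.25,0,12],0],
    [[0,-0.3,0],[-0.25,0,12],255],
    [[0,-0.3,0],[-0.25,0,12],255]
  ]
}}

```text
clock: 23.3
tcp_pos: [0.4384, 0.0661, -0.0251]
orientation: [-0.0, -0.087, 0.996, -0.0]
wrist_force: [-2.2, 0.7, 8.1]
finger_gap: 0.059
grip_force: 41.1
```

```bash
python3 - <<'E'
from plan import *
s=env.get_state(); print(s['tcp_pos'].round(4).tolist(),s['finger_gap'],s['grip_force'],s['wrist_force'])
b=cur()
chain([[b,at(.45,.064,.14,95),at(.50,.06,.21,85)],[U(.06,-s['tcp_pos'][2])]])
E
```

```text
[0.4384, 0.0661, -0.0251] 0.059022754057467194 41.05376897379756 [-2.22  0.67  8.07]
0 [0.0, 0.0, 0.0] [0.0, 0.0, 0.0]
0 [0.0, 0.0, 4.9] [-1.1, -0.41, -16.51]
0 [0.0, 0.0, 14.9] [-5.95, -1.68, -23.51]
1 [6.2, -38.0, 17.7] [-10.37, 0.76, 7.54]
```

{"method": "carry_out", "body": {
  "steps": [
    [[0,0,0],[0,0,0],255],
    [[0,0,0],[0,0,-5],255],
    [[0,0,2.5],[-0.6,-0.2,-11],255],
    [[0,0,4.9],[-1.1,-0.4,-16.5],255],
    [[0,0,10],[-3.5,-1,-21],255],
    [[0,0,14.9],[-6,-1.7,-23.5],255],
    [[0,0,14.9],[-6,-1.7,-23.5],255],
    [[0,0,14.9],[-6,-1.7,-23.5],255]
  ]
}}

```text
clock: 24.3
tcp_pos: [0.4986, 0.0599, 0.2072]
orientation: [-0.002, 0.043, 0.999, -0.0]
wrist_force: [-0.1, 0.8, -1.9]
finger_gap: 0.0582
grip_force: 44.1
```

```bash
python3 - <<'E'
from plan import *
chain([[U(.06,.0251)]])
E
```

```text
0 [6.1, -38.2, 17.8] [-10.54, 0.77, 7.21]
```

{"method": "carry_out", "body": {
  "steps": [
    [[1.5,-9.5,4.4],[-2.6,0.2,0],255],
    [[3,-19,8.9],[-5.2,0.4,1.2],255],
    [[4.5,-28.6,13.3],[-7.9,0.6,4],255],
    [[6.1,-38.2,17.8],[-10.5,0.8,7.2],255],
    [[6.1,-38.2,17.8],[-10.5,0.8,7.2],255],
    [[6.1,-38.2,17.8],[-10.5,0.8,7.2],255],
    [[6.1,-38.2,17.8],[-10.5,0.8,7.2],255],
    [[6.1,-38.2,17.8],[-10.5,0.8,7.2],255]
  ]
}}

```text
clock: 25.3
tcp_pos: [0.6061, 0.0584, 0.1374]
orientation: [0.323, 0.192, 0.924, -0.066]
wrist_force: [0.4, -0.1, -0.7]
finger_gap: 0.0586
grip_force: 44.1
```

```bash
python3 look.py .06 .0251 .022
```

```text
tcp loc [0.0033 0.0008 0.0358] rel (array([ 0. ,  0.2, -0.1]), array([ 0.33, -0.08,  0.09]))
n 413 enc [0.0073 0.0023] 0.0304 h med 0.08352678325584549 range [-0.0198 -0.027   0.0761] [0.0355 0.0301 0.0878]
circle fit [0.0063 0.002 ]
```

{"method": "carry_out", "body": {
  "steps": [
    [[0,0.2,0],[0.6,-0.15,2],255],
    [[0,0.2,0],[0.6,-0.15,4],255],
    [[0,0.2,0],[0.6,-0.15,5.4],255],
    [[0,0.2,0],[0.6,-0.15,5.8],255],
    [[0,0.2,0],[0.6,-0.15,6.2],255],
    [[0,0.2,0],[0.6,-0.15,6.5],255],
    [[0,0.2,0],[0.6,-0.15,6.7],255],
    [[0,0.2,0],[0.6,-0.15,6.7],255]
  ]
}}

```text
clock: 26.35
tcp_pos: [0.6403, 0.0434, 0.0815]
orientation: [0.322, 0.192, 0.925, -0.065]
wrist_force: [4.6, 2.8, 1.8]
finger_gap: 0.0587
grip_force: 44.2
```

{"method": "carry_out", "body": {
  "steps": [
    [[0,0,0],[0,0,0],30],
    [[0,0,0],[0,0,0],0],
    [[0,0,0],[0,0,0],0],
    [[0,0,0],[0,0,-2],0],
    [[0,0,0],[0,0,-6],0],
    [[0,0,0],[0,0,-10],0],
    [[0,0,0],[0,0,-14],0],
    [[0,0,0],[-2,0,-18],0]
  ]
}}

```text
clock: 27.35
tcp_pos: [0.5479, 0.0806, 0.2326]
orientation: [0.319, 0.191, 0.926, -0.067]
wrist_force: [0.7, -0.0, 0.5]
finger_gap: 0.0853
grip_force: 0.0
```

```bash
python3 inside.py; python3 - <<'E'
from disc import *
q,e=env.read_camera("top");W=cloud("top",e)
A=W[205:250,172:215].reshape(-1,3)
for nm,h,r,tol in(("knob",.062,.0165,.004),("disc",.024,.03,.005)):
    k=abs(A[:,2]-h)<tol; P=A[k]; P=P[np.hypot(P[:,0]-.577,P[:,1]-.345)<.04]
    e,rr=cv2.minEnclosingCircle(P[:,:2].astype(np.float32)); print(nm,len(P),P.mean(0),np.round(e,4),rr)
print(cur()[0])
X=(.577,.3455)
for yaw in(60,70,110): print(yaw);chain([[at(.54,.25,.22,80),at(*X,.12,yaw)]])
E
```

```text
15 [-0.0612 -0.0595 -0.0567 -0.0163 -0.0144] [40.6 14.   4.6]
367 [-0.0521 -0.0199 -0.0161 -0.0144 -0.0124] [91.1117 34.9809 14.9646]
plane [ 0.008   0.0031 -0.0155] [-0.0263 -0.0266 -0.0206] [ 0.0265  0.0268 -0.0112]
knob 138 [0.5761 0.3455 0.0618] [0.5765 0.3461] 0.016103969886898994
disc 311 [0.5734 0.3413 0.0245] [0.5767 0.3461] 0.030513327568769455
[0.5529 0.0815 0.2401]
60
0 [-4.2, 38.5, -13.0] [7.46, 14.94, -3.29]
0 [2.5, 38.6, 6.2] [14.05, 25.12, 4.32]
70
0 [-4.2, 38.5, -13.0] [7.46, 14.94, -3.29]
0 [-0.8, 38.7, -3.4] [14.05, 25.12, 4.32]
110
0 [-4.2, 38.5, -13.0] [7.46, 14.94, -3.29]
0 [-14.3, 36.9, -41.8] [14.05, 25.12, 4.32]
```

Cherry top is at −15.5 mm, expected −16. Now the plug at (0.5767, 0.346).

```bash
python3 - <<'E'
from plan import *
X=(.5767,.346)
chain([[at(*X,.09,67)],[at(*X,.0,67)],[at(.57,.3,.16,67)],[mouth(.05)]])
E
```

```text
0 [0.2, 38.7, -0.5] [15.96, 25.14, 6.63]
1 [0.0, 0.0, 0.0] [0.0, 0.0, 9.0]
2 [0.0, 0.0, 0.0] [-1.18, -4.5, -16.0]
3 [0.1, -38.3, 0.4] [-11.62, -20.9, 1.36]
```

{"method": "carry_out", "body": {
  "steps": [
    [[0,6.5,0],[2.7,4.2,1.1],0],
    [[0,13,0],[5.3,8.4,2.2],0],
    [[0,19.4,0],[8,12.6,3.3],60],
    [[0,25.8,-0.3],[10.6,16.8,4.4],60],
    [[0,32.3,-0.4],[13.3,21,5.5],60],
    [[0.2,38.7,-0.5],[16,25.1,6.6],60],
    [[0.2,38.7,-0.5],[16,25.1,6.6],60],
    [[0.2,38.7,-0.5],[16,25.1,6.6],60]
  ]
}}

```text
clock: 28.45
tcp_pos: [0.5721, 0.3439, 0.0815]
orientation: [-0.005, 0.2, 0.98, -0.003]
wrist_force: [-0.2, -0.4, 1.1]
finger_gap: 0.0656
grip_force: 0.0
```

```bash
python3 - <<'E'
from plan import *
print(cur()[0].round(4).tolist())
chain([[at(.5767,.346,.0,67)]])
E
```

```text
[0.5721, 0.3439, 0.0815]
0 [-0.4, -0.5, 0.0] [-0.41, 0.43, 8.14]
```

{"method": "carry_out", "body": {
  "steps": [
    [[-0.4,-0.5,0],[-0.4,0.4,1],60],
    [[-0.4,-0.5,0],[-0.4,0.4,3],60],
    [[-0.4,-0.5,0],[-0.4,0.4,5],60],
    [[-0.4,-0.5,0],[-0.4,0.4,7],60],
    [[-0.4,-0.5,0],[-0.4,0.4,8.1],60],
    [[-0.4,-0.5,0],[-0.4,0.4,8.1],60],
    [[-0.4,-0.5,0],[-0.4,0.4,8.1],255],
    [[-0.4,-0.5,0],[-0.4,0.4,8.1],255]
  ],
  "force": 40
}}

```text
clock: 29.45
tcp_pos: [0.5779, 0.347, 0.0033]
orientation: [0.001, 0.2, 0.98, 0.001]
wrist_force: [0.3, 0.8, 0.8]
finger_gap: 0.0314
grip_force: 40.0
```

{"method": "carry_out", "body": {
  "steps": [
    [[0,0,0],[0,0,0],255],
    [[0,0,0],[0,0,0],255],
    [[0,0,0],[0,0,0],255],
    [[0,0,0],[0,0,0],255],
    [[0,0,0],[0,0,-4],255],
    [[0,0,0],[0,0,-9],255],
    [[0,0,0],[-0.5,-2,-14],255],
    [[0,0,0],[-1.2,-4.5,-16],255]
  ]
}}

```text
clock: 30.45
tcp_pos: [0.5717, 0.301, 0.1653]
orientation: [0.002, 0.199, 0.98, 0.002]
wrist_force: [0.5, -0.8, -0.9]
finger_gap: 0.0314
grip_force: 40.2
```

```bash
python3 - <<'E'
from plan import *
s=env.get_state();print(s['tcp_pos'].round(4).tolist(),s['finger_gap'],s['grip_force'])
chain([[mouth(.05)]])
E
```

```text
[0.5717, 0.301, 0.1653] 0.031418570427252886 40.24715980456676
0 [0.4, -38.1, 0.3] [-11.48, -21.08, 1.82]
```

{"method": "carry_out", "body": {
  "steps": [
    [[0,-7,0],[-1.5,-4.2,-2.5],255],
    [[0,-15,0],[-3.5,-8.4,-4],255],
    [[0.2,-23,0],[-6,-12.6,-4],255],
    [[0.3,-31,0.2],[-9,-17,-2],255],
    [[0.4,-38.1,0.3],[-11.5,-21.1,0],255],
    [[0.4,-38.1,0.3],[-11.5,-21.1,1.8],255],
    [[0.4,-38.1,0.3],[-11.5,-21.1,1.8],255],
    [[0.4,-38.1,0.3],[-11.5,-21.1,1.8],255]
  ]
}}

```text
clock: 31.45
tcp_pos: [0.5954, 0.0617, 0.1454]
orientation: [0.32, 0.191, 0.925, -0.067]
wrist_force: [0.8, -0.7, -0.1]
finger_gap: 0.0316
grip_force: 40.4
```

```bash
sed 's/&(hs\[...,2\]>60)&(hs\[...,1\]>70)/\&(hs[...,2]>110)/' look.py > look2.py; python3 look2.py .05 -.003 .024; python3 - <<'E'
import cv2,numpy as np
a=cv2.imread("look.png"); cv2.imwrite("pics/g6.png",cv2.resize(a[150:240,270:370],(800,600)[:1]+(720,))[:600])
E
```

```text
tcp loc [-0.0005 -0.0004  0.049 ] rel (array([-0.1, -0.1,  0. ]), array([-0.05,  0.04, -0.4 ]))
n 250 enc [ 0.0018 -0.0006] 0.0295 h med 0.07082935341922458 range [-0.0054 -0.0297  0.068 ] [0.0301 0.0288 0.0771]
circle fit [-0.0015 -0.0002]
```

View pics/g6.png

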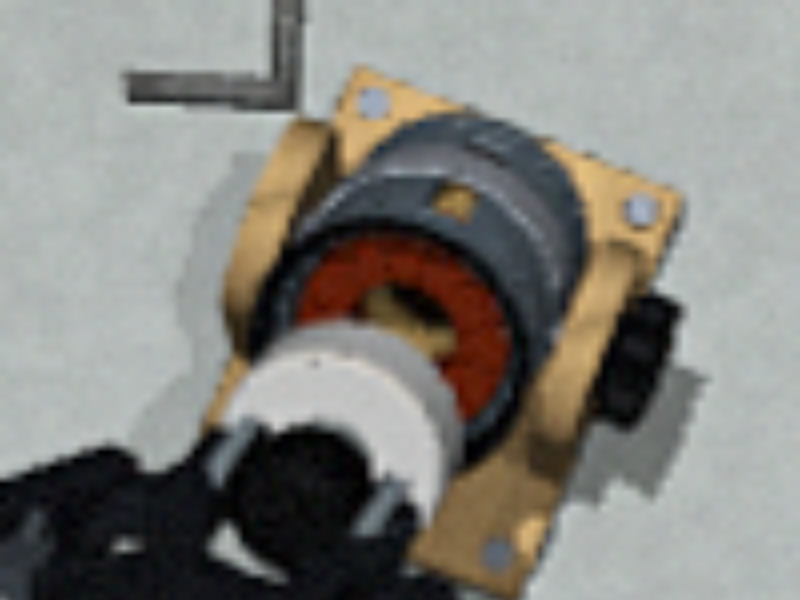

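The plug is centred over the mouth (white disc about (340,420)), with the cherry ring seated below. Insert.

{"method": "carry_out", "body": {
  "steps": [
    [[0,0,0],[0,0,2],255],
    [[0,0,0],[0,0,4],255],
    [[0,0,0],[0,0,4.7],255],
    [[0,0,0],[0,0,5.0],255],
    [[0,0,0],[0,0,5.3],255],
    [[0,0,0],[0,0,5.5],255],
    [[0,0,0],[0,0,5.7],255],
    [[0,0,0],[0,0,5.7],255]
  ]
}}

```text
clock: 32.5
tcp_pos: [0.6276, 0.0484, 0.1001]
orientation: [0.321, 0.191, 0.925, -0.066]
wrist_force: [4.1, 4.6, -0.7]
finger_gap: 0.0317
grip_force: 40.4
```

Low force and in past the flare. Release and retract.

{"method": "carry_out", "body": {
  "steps": [
    [[0,0,0],[0,0,0],100],
    [[0,0,0],[0,0,0],60],
    [[0,0,0],[0,0,0],60],
    [[0,0,0],[0,0,0],60],
    [[0,0,0],[0,0,-2],60],
    [[0,0,0],[0,0,-6],60],
    [[0,0,0],[0,0,-12],60],
    [[0,0,0],[-2,0,-18],60]
  ]
}}

```text
clock: 33.5
tcp_pos: [0.5361, 0.0853, 0.2514]
orientation: [0.318, 0.191, 0.926, -0.069]
wrist_force: [2.6, 0.2, 0.7]
finger_gap: 0.065
grip_force: 0.0
```

```bash
python3 - <<'E'
from disc import *
q,e=env.read_camera("top");W=cloud("top",e);L=loc(W.reshape(-1,3)).reshape(480,640,3); r=np.hypot(L[...,0],L[...,1])
hs=cv2.cvtColor(q,cv2.COLOR_RGB2HSV)
k=(r<.034)&(hs[...,2]>110)&(hs[...,1]<60)&(abs(L[...,2])<.04); P=L[k]; m=np.median(P[:,2]); P=P[abs(P[:,2]-m)<.004]
print("disc top",len(P),m,P.min(0),P.max(0)); print("plane",np.linalg.lstsq(np.c_[P[:,:2],np.ones(len(P))],P[:,2],rcond=None)[0])
k=(r<.02)&(L[...,2]>.035)&(L[...,2]<.06); print("knob",np.percentile(L[k][:,2],[50,95]),L[k].mean(0)); print(cur()[0],env.get_state()['clock'])
W0=cloud("top",np.load("top0.npy"))
q0=cv2.imread("pics/top0.png")[:,:,::-1]
D=np.abs(q.astype(int)-q0).sum(-1)
for n,u,v in(("tape",232,325),("wedge",329,307),("block",461,261),("flat",200,192),("can",411,173),("jar",288,246),("star",408,299),("tin",458,319)): print(n,np.nanmedian(D[v-15:v+15,u-15:u+15]),np.nanpercentile(D[v-15:v+15,u-15:u+15],95))
cv2.imwrite("pics/fin.png",q[120:360,160:500][:,:,::-1].repeat(2,0).repeat(2,1))
E
```

```text
disc top 319 0.008424867144585534 [-0.0263 -0.0268  0.0045] [0.03   0.0315 0.0123]
plane [-0.0164  0.0041  0.0089]
knob [0.0451 0.0486] [0.0007 0.0014 0.0445]
[0.539  0.0867 0.2626] 33.55
tape 233.5 338.04999999999995
wedge 40.0 192.0
block 29.0 48.0
flat 32.0 50.0
can 22.0 46.049999999999955
jar 33.0 418.0999999999999
star 33.0 301.3499999999988
tin 27.0 49.0
```

View pics/fin.png

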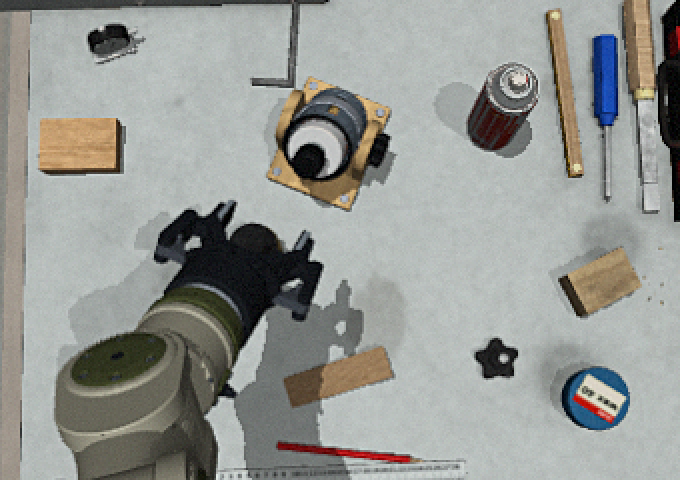

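The plug stands 8.4 mm proud and square (8 mm expected). The visible tools are unmoved; the arm hides the tape measure and most of the jar. Handing in.

```bash
python3 -c "
from workcell import env
print(env.hand_in())"
```

```text
the job is handed in; nothing more can be done
None
```

The foot, maple ring, cherry ring and plug were stacked in the sleeve in that order, with the plug seated square and 8.4 mm proud (8 mm expected), and the job was handed in at 33.5 s; the last picture shows no tool moved, though the arm hid the tape measure and most of the jar.

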